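# Run the hose carrier round the bent bar and lock it in

## Task

Slide the hose carrier (the big drilled collar with the hanging eye) along the bent bar, round the bend and right up against the post at the far end of the second leg, easing it along so that it never jams hard on the bar. Then swing the keeper arm fully across the bar behind it so that it cannot run back. Leave the jar, the wrench and the parts bin where they are.

Things in the scene. Friction and masses are not known exactly. Their poses are not given: they have to be found in the camera images.
- rail: Fixed bent round steel bar, 16 mm thick, level, axis 130 mm above the bench, on two grey end posts. Origin: on the bench under the end of the first leg; z up. First leg: along x at y=0, from the start post's face at x=-210 mm to x=0. Then a quarter bend to the left, towards +y (see bend). Second leg: along y at x=70 mm, from y=70 mm to the end post's face at y=240 mm.
- bend (a point): Centre of the bend's quarter circle, rail x=0, y=70 mm, at bar height (130 mm); centre-line radius 70 mm. It is an empty point on the inner side of the bar, not on it. The two posts at the bar's ends are 50 mm wide across the bar, 30 mm along it and 142 mm tall.
- carrier: Aluminium collar threaded on the bar (cannot come off), 72 mm outer diameter, 32 mm long, bore 24 mm, about 0.35 kg; a thin 42 mm steel eye hangs below (lowest point 71 mm under the axis). Origin: centre of the bore; x along the bore, in the direction of travel. Hangs about 4 mm below the bar's axis. Starts on the first leg. Slides well if pushed evenly on both sides at bar height; pushed at its rim it tips and binds.
- home (a point): Where the carrier's origin belongs, on the bar's axis: rail x=70, y=224, z=130 mm. The carrier then touches the end post.
- keeper (a joint): Swing of the keeper arm about its upright pivot, rad, growing counter-clockwise from above: 0 = open, arm points along the rail's -y, beside the second leg; 1.571 = closed (hard stop), arm points along the rail's +x, across above the bar, leaving 40 mm between itself and the end post. Starts at 0 to 0.25. Stiff (0.12 N m), stays where it is left. Bumps into a carrier that is short of home.
- keeper_pivot (a point): Pivot axis of the keeper arm at the arm's top face (158 mm above the bench), rail x=-20, y=190 mm, on the inner side of the bend, on a pillar of 26 mm diameter. The arm is a steel bar 20 mm wide, 14 mm thick (144 to 158 mm above the bench), reaching 108 mm from this axis.
- keeper_peg (a point): Top centre of the upright round peg on the keeper arm: 14 mm diameter, 55 mm from the pivot, 40 mm tall above the arm, top 198 mm above the bench. Push it or hold it to swing the arm.
- grease_jar: Bystander: jar, 70 mm diameter, 85 mm tall, outside the first leg. Origin at the centre of its underside.
- wrench: Bystander: steel wrench, 170 mm long, lying flat outside the first leg. Origin under its middle.
- parts_bin: Bystander: open red plastic bin, 120 x 90 x 50 mm, to the robot's left. Origin at the centre of its underside.
There are look-alikes about, which are no part of the job. Several things have the shape of the carrier; the one meant has the colours described above.

How it is judged:
By the outcome, as a careful person would: the job done as asked, in the order asked, and still so for the second after the job is handed in, with the robot touching nothing.
It also fails if it takes over 64 s, if anything falls off the work surface, if the arm or the gripper's body presses on something with over 40 N, if the wrist force passes 120 N, or if a joint passes its speed limit or range.

## Robot

A 7-joint arm with a two-finger parallel gripper is mounted at the origin on the work surface. World frame = base frame: x ahead of the robot, y to its left, z up, the work surface at z = 0. Lengths are in m, angles in rad, forces in N, time in s.
With the tool pointing down it reaches from about 0.4 to 0.85 m from the base axis. Payload 4.4 kg.
Tool frame: the origin (TCP) lies where the fingers leave the gripper's body, on its centre line; the fingertips stand 97 mm ahead of it and the grasp point (between the pads) lies 78 mm ahead of it; z points along the fingers, y is the direction in which the jaws open and shut (so a half turn about z gives the same grasp; the last joint's range is limited). The gripper opens to 94 mm and grips with 3 to 60 N. Pads are 16 mm wide; open, the fingers measure 119 mm over their backs; the gripper's body (75 mm by 177 mm) begins 78 mm behind the grasp point.
Start: joints at [-1.275, 0.628, 0.038, 1.517, -0.027, 0.996, -0.02], TCP at [0.23, 0.608, 0.303] pointing down, gripper open.
Joint ranges: [-3.06, 3.06], [-0.37, 2.12], [-1.25, 1.32], [0.18, 2.47], [-1.1, 4.24], [0.23, 1.98], [-2.94, 2.94]. Speed limits (rad/s): [2.57, 2.57, 3.14, 3.14, 3.14, 3.14, 3.14].

## Interface

Orientations are given as [roll, pitch, yaw] about the fixed x, y, z axes, in that order (R = Rz(yaw) Ry(pitch) Rx(roll)).
In Python, from cell import sense, imaging, order gives the robot as it stands.
- The arm moves only by the tool carry_out, never from a script. Its argument "moves" is a list that holds one entry, the list of rows, each a list of 4 numbers: the shift along the tool's x, y, z in cm, then the turn about the tool's z in degrees. A call has 1 to 12 rows; each row shifts and turns the pose as measured when the row begins, along the tool's axes as they then stand; what a row does not reach is not made up. A row lasts 1/8 s, in which the tool goes at most 62.5 mm and 10.7 degrees, less where a joint would pass 70% of its speed; a pose out of reach is approached as far as the arm can. A call with a gripper value outside its range is refused whole. "jaw" is the finger opening in cm, from 0 to 9.4, set as the call begins (left out, the last holds). The fingers move at their own pace and stop on an object; the grip force is fixed at half the most. Time passes only in rows, so rows that do not move let the fingers close. It gives the time, the measured TCP pose, the force and the opening at its end, in the units of the state.
- sense(): the state, without advancing time (a new reading comes with each control period).
- imaging.read_camera(name): name is "side" or "top" or "wrist"; returns the picture (420x560x3 uint8, red, green, blue); there is no depth.
- imaging.get_calibration(name): a dict with "intrinsics" (3x3 intrinsics, pixels), "xyz" and "orientation" of the camera in the world. Camera axes: x right, y up, looking along -z (the intrinsics and any distortion apply to the point x, -y, -z); pixel columns grow to the right and rows downward; lengths in m; the calibration is good to about 2 mm. A picture is of the moment at which its call begins: read the wrist's pose just before it. get_calibration takes no time and is no camera call; for the wrist camera it gives the pose at the moment of the call.
- order.sign_off(): hands the job in, once; it reports no verdict.
The state is a dict: "time_s": time; "joints": joint angles; "joint_vel": joint speeds; "joint_efforts": joint torques, N m; "tool_pos": TCP position; "eef_rot": TCP orientation; "force": force on the tool from outside, world axes, zero at the start; "moment": the same for the moment, N m; "finger_gap": opening from 0.0 (shut) to 1.0 (fully open).
Only numpy, scipy, OpenCV 4.12 (cv2) and the standard library are available. Lean on these libraries where they do the work, as an engineer would, in place of code of your own. Each camera call takes 0.05 s, during which the arm holds its last target.

## Working session

There is one attempt and no reset: what is moved stays moved. The work goes in short steps, Python scripts to look and compute and a tool call to move; the robot and the scene stay as the last step left them, time stands still between calls to the robot, and variables do not carry over. Pictures are saved under pics/ and viewed, and the job is handed in when it is done.

Besides the shell and the picture viewer there is one more tool, called after "Emit:" by a JSON object that holds its "api" and its "payload", one argument or row to a line. carry_out: Moves the arm, as the interface text tells. Its arguments: {"type":"object","properties":{"moves":{"type":"array","items":{"type":"array","items":{"type":"array","items":{"type":"number"}}}},"jaw":{"type":"number"}},"required":["moves"]}

```bash
ls; mkdir -p pics; python3 - <<'E'
from cell import sense, imaging, order
import cv2
s=sense(); print(s)
for n in ["side","top","wrist"]:
    c=imaging.get_calibration(n); print(n,c)
    im=imaging.read_camera(n); cv2.imwrite(f"pics/{n}0.png",im[:,:,::-1])
E
```

```text
pics
{'time_s': 0.0, 'joints': array([-1.27480236,  0.62933972,  0.03845746,  1.51834199, -0.02699965,
        0.99632433, -0.02002434]), 'joint_vel': array([ 0.00011138, -0.00026934,  0.00125767,  0.00152354, -0.00018009,
        0.00114354,  0.00033963]), 'joint_efforts': array([ 2.68445374e-04, -5.49736333e+01,  1.14353299e+00, -1.86632288e+01,
       -5.22218761e-02,  2.36435886e-02,  1.21563503e-04]), 'tool_pos': array([0.22987673, 0.60747665, 0.30176673]), 'eef_rot': array([-3.13969801e+00,  3.37969735e-05,  2.77976261e+00]), 'force': array([-0.03349144, -0.22219461, -0.74115875]), 'moment': array([-0.01731683,  0.04229183, -0.04169119]), 'finger_gap': 1.0021757314016846}
side {'intrinsics': array([[382.31488928,   0.        , 279.70895443],
       [  0.        , 382.31488928, 212.73166165],
       [  0.        ,   0.        ,   1.        ]]), 'xyz': array([-0.01622319, -0.64512597,  0.70990405]), 'orientation': array([ 1.02266   , -0.00383923, -0.65220153])}
top {'intrinsics': array([[433.44896086,   0.        , 275.88263466],
       [  0.        , 433.44896086, 217.78739584],
       [  0.        ,   0.        ,   1.        ]]), 'xyz': array([0.39853284, 0.0884238 , 1.17070049]), 'orientation': array([ 0.13912594,  0.01146802, -1.54633658])}
wrist {'intrinsics': array([[313.65578004,   0.        , 277.08423182],
       [  0.        , 313.65578004, 206.62926427],
       [  0.        ,   0.        ,   1.        ]]), 'xyz': array([0.15929578, 0.63476678, 0.38311009]), 'orientation': array([-0.26407396,  0.00128786,  1.20933106])}
```

View pics/top0.png

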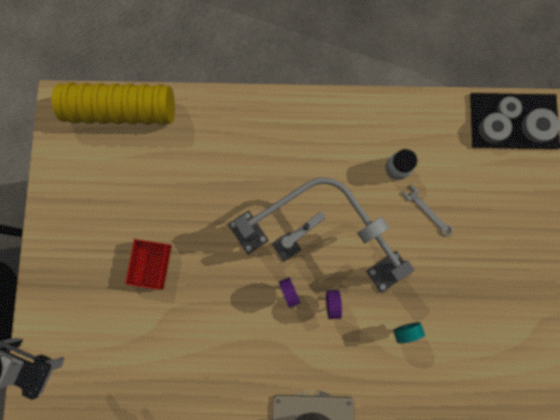

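View pics/side0.png

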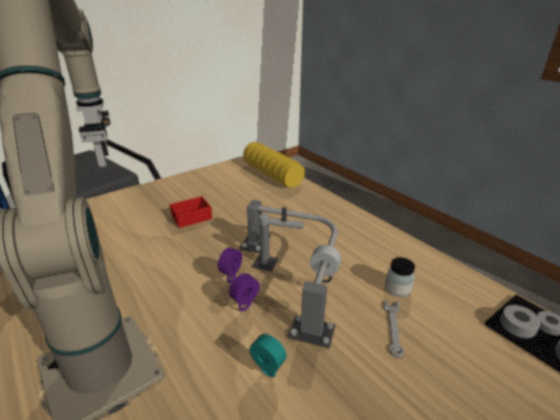

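View pics/wrist0.png

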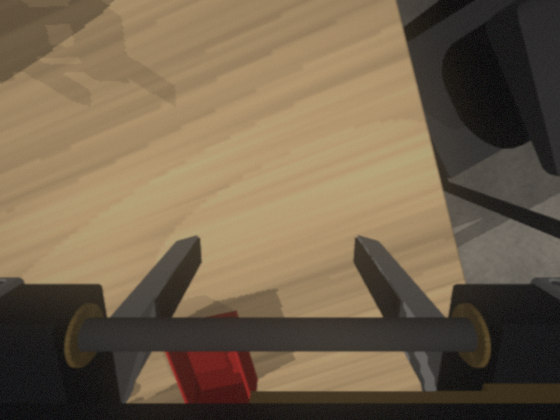

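```bash
cat > h.py <<'E'
import numpy as np, cv2
from scipy.spatial.transform import Rotation as R
from cell import sense, imaging, order
def ray(c,px):
    px=np.atleast_2d(np.array(px,float)); K=c['intrinsics']
    d=np.c_[(px[:,0]-K[0,2])/K[0,0],-(px[:,1]-K[1,2])/K[1,1],-np.ones(len(px))]
    return np.array(c['xyz']), d@R.from_euler('xyz',c['orientation']).as_matrix().T
def onplane(c,px,z):
    o,d=ray(c,px); return (o+d*((z-o[2])/d[:,2])[:,None])
def proj(c,P):
    P=np.atleast_2d(P); q=(P-c['xyz'])@R.from_euler('xyz',c['orientation']).as_matrix(); K=c['intrinsics']
    return np.c_[K[0,2]+K[0,0]*q[:,0]/-q[:,2], K[1,2]+K[1,1]*q[:,1]/q[:,2]]
E
python3 - <<'E'
import cv2
im=cv2.imread('pics/top0.png'); c=im[160:310,215:425]; cv2.imwrite('pics/topc.png',cv2.resize(c,None,fx=3.8,fy=3.8,interpolation=cv2.INTER_CUBIC))
im=cv2.imread('pics/side0.png'); c=im[190:350,230:350]; cv2.imwrite('pics/sidec.png',cv2.resize(c,None,fx=3.7,fy=3.7,interpolation=cv2.INTER_CUBIC))
E
```

```text
(no output)
```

View pics/topc.png

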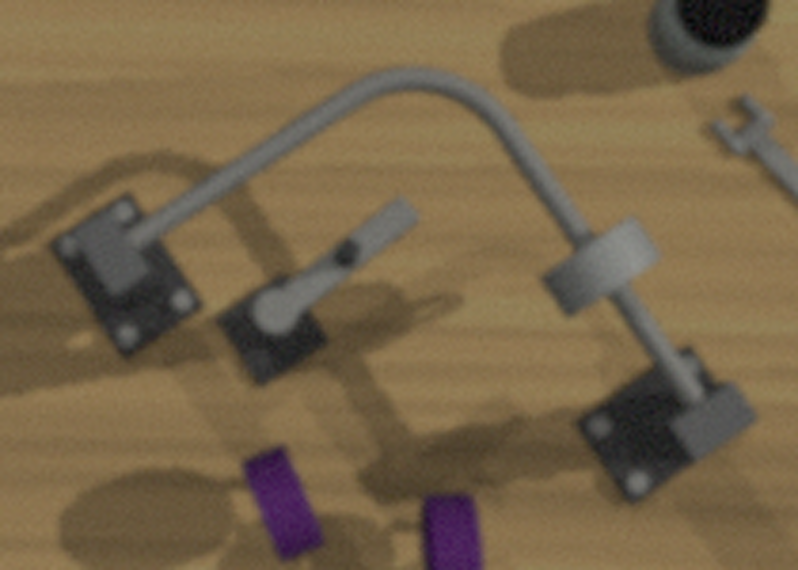

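View pics/sidec.png

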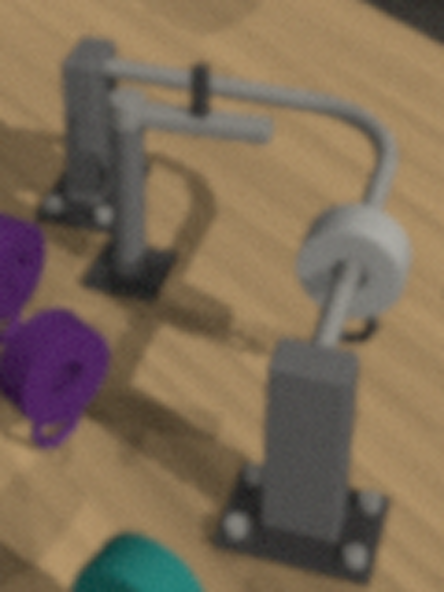

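```bash
cat > fit.py <<'E'
from h import *
from scipy.optimize import least_squares
from scipy.ndimage import map_coordinates
C=imaging.get_calibration('top'); im=cv2.imread('pics/top0.png')
hsv=cv2.cvtColor(cv2.GaussianBlur(im,(3,3),0.8),cv2.COLOR_BGR2HSV); sat=hsv[:,:,1].astype(float)
def o(p): return np.array(p)/3.8+np.array([215,160])
segs=[((690,385),(645,315)),((575,225),(520,140)),((150,235),(350,100))]
legs=[0,0,1]; pts=[];lab=[]
for (a,b),l in zip(segs,legs):
    a,b=o(a),o(b); t=(b-a)/np.linalg.norm(b-a); n=np.array([-t[1],t[0]])
    for f in np.linspace(0,1,25):
        q=a+f*(b-a); u=np.arange(-7,7.01,.25); S=map_coordinates(sat,[(q[1]+u*n[1]),(q[0]+u*n[0])],order=1)
        w=np.clip(np.percentile(S,70)-25-S,0,None); w[abs(u)>5]=0
        pts.append(q+n*(w@u)/w.sum()); lab.append(l)
pts=np.array(pts);lab=np.array(lab)
W=onplane(C,pts,0.132)[:,:2]
def res(p):
    c,s=np.cos(p[2]),np.sin(p[2]); d=W-p[:2]; x=c*d[:,0]+s*d[:,1]; y=-s*d[:,0]+c*d[:,1]
    return np.where(lab==0,y,x-0.07)
best=None
for y0 in np.arange(-3,3.1,.5):
    r=least_squares(res,[.55,0,y0],loss='soft_l1',f_scale=.002)
    print(r.x,r.cost) if y0 in(0,) else 0
    # second leg must go +y
    P=r.x; c,s=np.cos(P[2]),np.sin(P[2]); d=W-P[:2]; x=c*d[:,0]+s*d[:,1]; y=-s*d[:,0]+c*d[:,1]
    if y[lab==1].mean()>0.05 and x[lab==0].mean()<0: best=r
P=best.x; print('rail',P,np.abs(best.fun).max(),np.sqrt(np.mean(best.fun**2)))
np.save('rail.npy',P)
def w2(x,y,z=.13):
    c,s=np.cos(P[2]),np.sin(P[2]); return np.array([P[0]+c*x-s*y,P[1]+s*x+c*y,z])
def r2(W):
    c,s=np.cos(P[2]),np.sin(P[2]); d=W[:,:2]-P[:2]; return np.c_[c*d[:,0]+s*d[:,1],-s*d[:,0]+c*d[:,1]]
print('pivot meas',r2(onplane(C,o((275,312)),.158)),'peg',r2(onplane(C,o((349,246)),.198)),'armtip',r2(onplane(C,o((406,208)),.158)))
print('carrier', r2(onplane(C,o((604,265)),.15)))
out=im.copy(); out=cv2.resize(out[160:310,215:425],None,fx=3.8,fy=3.8)
th=np.linspace(0,np.pi/2,20)
L=[w2(-.21,0),w2(0,0)]+[w2(.07*np.sin(t),.07-.07*np.cos(t)) for t in th]+[w2(.07,.24)]
q=(proj(C,np.array(L))-[215,160])*3.8
cv2.polylines(out,[q.astype(int)],False,(0,0,255),1)
for p in [w2(-.02,.19,.158)]: cv2.circle(out,tuple(((proj(C,p)[0]-[215,160])*3.8).astype(int)),4,(0,255,0),1)
cv2.imwrite('pics/fit.png',out)
Cs=imaging.get_calibration('side'); s=cv2.imread('pics/side0.png'); out=cv2.resize(s[190:350,230:350],None,fx=3.7,fy=3.7)
q=(proj(Cs,np.array(L))-[230,190])*3.7; cv2.polylines(out,[q.astype(int)],False,(0,0,255),1)
cv2.imwrite('pics/fits.png',out)
E
python3 fit.py
```

```text
fit.py:14: RuntimeWarning: invalid value encountered in divide
  pts.append(q+n*(w@u)/w.sum()); lab.append(l)
Traceback (most recent call last):
  File "fit.py", line 22, in <module>
    r=least_squares(res,[.55,0,y0],loss='soft_l1',f_scale=.002)
ValueError: Residuals are not finite in the initial point.
```

```bash
sed -i "s/        pts.append(q+n/        if w.sum()<60: continue\n        pts.append(q+n/" fit.py; python3 fit.py
```

```text
[ 0.60913045 -0.06887679  0.60802773] 5.746452322406518e-07
rail [ 0.60913045 -0.06887679  0.60802773] 0.0003843055683059593 0.00013423002466317043
pivot meas [[-0.02105031  0.19021655]] peg [[-0.0150409   0.13409082]] armtip [[-0.01206727  0.08658236]]
carrier [[-0.10903581  0.00297301]]
```

View pics/fit.png

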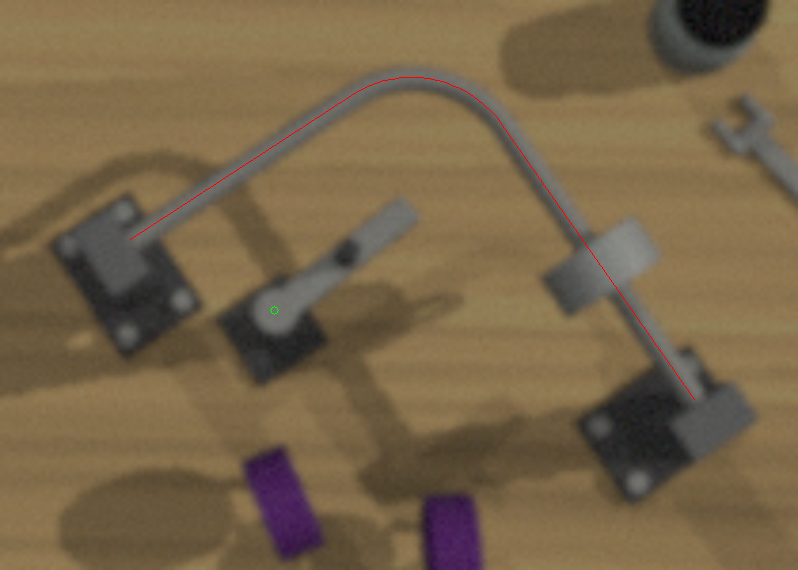

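View pics/fits.png

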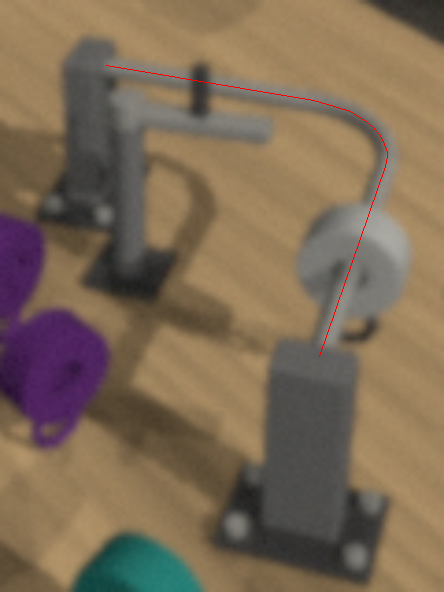

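```bash
cat > plan.py <<'E'
from h import *
P=np.load('rail.npy')
def w2(x,y,z=.13):
    c,s=np.cos(P[2]),np.sin(P[2]); return np.array([P[0]+c*x-s*y,P[1]+s*x+c*y,z])
def r2(W):
    c,s=np.cos(P[2]),np.sin(P[2]); d=np.atleast_2d(W)[:,:2]-P[:2]; return np.c_[c*d[:,0]+s*d[:,1],-s*d[:,0]+c*d[:,1]]
def wrap(a): return (a+np.pi)%(2*np.pi)-np.pi
def rows(wps, start=None, nd=2):
    """wps: list of (xyz, yaw) world TCP; prints rows from measured pose with ideal tracking"""
    s=sense(); p=np.array(s['tool_pos']); rot=R.from_euler('xyz',s['eef_rot']); out=[]
    for q,yaw in wps:
        d=rot.inv().apply(q-p); X=rot.apply([1,0,0]); psi=np.arctan2(X[1],X[0]); t=np.degrees(-wrap(yaw-psi))
        r=[round(d[0]*100,nd),round(d[1]*100,nd),round(d[2]*100,nd),round(t,1)]; out.append([float(v) for v in r])
        p=p+rot.apply(np.array(r[:3])/100); rot=rot*R.from_euler('z',r[3],degrees=True)
    print(out)
def st():
    s=sense(); p=s['tool_pos']; print('t',round(s['time_s'],2),'tcp',p.round(4),'rot',s['eef_rot'].round(3),'rail xy',r2(p).round(4),'relyaw',round(float(np.degrees(wrap(s['eef_rot'][2]-P[2]))),1),'F',s['force'].round(1),'M',s['moment'].round(2),'gap',round(s['finger_gap']*9.4,2))
    return s
E
python3 - <<'E'
from plan import *
s=st(); p0=s['tool_pos']; y0=s['eef_rot'][2]
T=w2(-.109,0,.34); yaw=P[2]
print(T)
n=15
w=[]
for k in range(1,n+1):
    f=k/n; w.append((p0+(T-p0)*f, y0+(yaw-y0)*f))
rows(w,nd=1)
E
```

```text
t 0.15 tcp [0.2299 0.6076 0.302 ] rot [-3.14  0.    2.78] rail xy [[0.0752 0.7719]] relyaw 124.4 F [0.2 0.4 0.2] M [ 0.02 -0.07  0.03] gap 9.42
[ 0.51966584 -0.13114301  0.34      ]
[[-3.6, -3.9, -0.2, 8.3], [-4.0, -3.4, -0.3, 8.3], [-4.6, -2.7, -0.2, 8.3], [-4.8, -2.1, -0.3, 8.3], [-5.2, -1.3, -0.2, 8.3], [-5.2, -0.6, -0.3, 8.3], [-5.3, 0.1, -0.2, 8.3], [-5.2, 1.0, -0.3, 8.3], [-5.0, 1.7, -0.2, 8.3], [-4.7, 2.4, -0.3, 8.3], [-4.4, 3.0, -0.2, 8.2], [-3.8, 3.6, -0.3, 8.3], [-3.3, 4.2, -0.2, 8.3], [-2.6, 4.6, -0.3, 8.3], [-2.0, 4.9, -0.2, 8.3]]
```

Emit:
{"api": "carry_out", "payload": {
  "moves": [
    [[-3.6,-3.9,-0.5,8.3],[-4.0,-3.4,-0.5,8.3],[-4.6,-2.7,-0.5,8.3],[-4.8,-2.1,-0.5,8.3],[-5.2,-1.3,-0.5,8.3],[-5.2,-0.6,-0.5,8.3],[-5.3,0.1,-0.3,8.3],[-5.2,1.0,-0.3,8.3]]
  ]
}}

```text
time_s: 1.15
tool_pos: [0.3807, 0.203, 0.3368]
eef_rot: [-3.139, 0.0, 1.591]
force: [0.6, 0.6, 0.1]
finger_gap: 0.998
```

```bash
python3 - <<'E'
from plan import *
s=st(); p0=s['tool_pos']; y0=s['eef_rot'][2]
T=w2(-.109,0,.34); yaw=P[2]
n=9
rows([(p0+(T-p0)*k/n, y0+(yaw-y0)*k/n) for k in range(1,n+1)],nd=1)
E
```

```text
t 1.15 tcp [0.3807 0.203  0.3368] rot [-3.139  0.     1.591] rail xy [[-0.0322  0.3537]] relyaw 56.3 F [0.6 0.6 0.1] M [-0.08  0.01 -0.02] gap 9.38
[[-3.7, 1.5, -0.0, 6.3], [-3.6, 1.8, -0.1, 6.2], [-3.3, 2.3, -0.0, 6.3], [-3.1, 2.6, -0.1, 6.2], [-2.8, 2.9, 0.0, 6.3], [-2.4, 3.2, -0.0, 6.2], [-2.1, 3.5, -0.1, 6.3], [-1.7, 3.6, -0.0, 6.3], [-1.3, 3.8, -0.0, 6.2]]
```

Tracking is excellent.

Emit:
{"api": "carry_out", "payload": {
  "moves": [
    [[-3.7,1.5,0,6.3],[-3.6,1.8,-0.1,6.2],[-3.3,2.3,0,6.3],[-3.1,2.6,-0.1,6.2],[-2.8,2.9,0,6.3],[-2.4,3.2,0,6.2],[-2.1,3.5,-0.1,6.3],[-1.7,3.6,0,6.3],[-1.3,3.8,0,6.2],[0,0,0,0]]
  ]
}}

```text
time_s: 2.4
tool_pos: [0.5168, -0.1482, 0.3395]
eef_rot: [-3.141, 0.001, 0.57]
force: [-0.7, 0.3, -0.4]
finger_gap: 0.997
```

```bash
python3 - <<'E'
from plan import *
s=st(); C=imaging.get_calibration('wrist'); print(C['xyz'],C['orientation'])
cv2.imwrite('pics/w1.png',imaging.read_camera('wrist')[:,:,::-1])
cv2.imwrite('pics/s1.png',imaging.read_camera('side')[:,:,::-1])
E
```

```text
t 2.4 tcp [ 0.5168 -0.1482  0.3395] rot [-3.141e+00  1.000e-03  5.700e-01] rail xy [[-0.1211 -0.0124]] relyaw -2.2 F [-0.7  0.3 -0.4] M [-0.01  0.14  0.  ] gap 9.37
[ 0.58103475 -0.10704784  0.42061471] [-2.65109450e-01  9.54285756e-04 -1.00056188e+00]
```

View pics/w1.png

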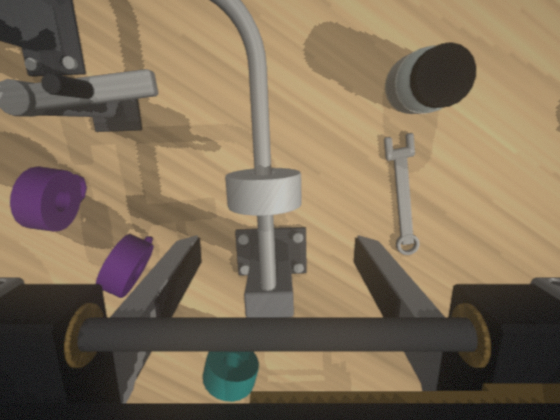

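View pics/s1.png

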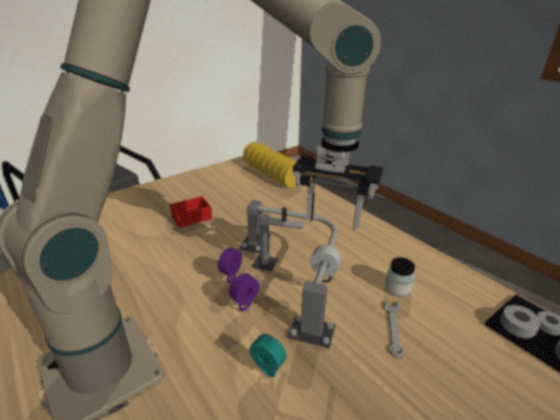

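```bash
cat > wm.py <<'E'
from plan import *
import sys
def barline(C,im,rws,x0,hw=25,z=.13):
    hsv=cv2.cvtColor(im,cv2.COLOR_BGR2HSV); pts=[]
    for r in rws:
        S=hsv[r,x0-hw:x0+hw,1].astype(float); m=S<55; 
        lab=cv2.connectedComponents(m.astype(np.uint8)[None],connectivity=4)[1][0]
        best=max(range(1,lab.max()+1),key=lambda k:(lab==k).sum(),default=0)
        if best: i=np.where(lab==best)[0]; pts.append((x0-hw+i.mean(),r,len(i)))
    pts=np.array(pts); return pts, r2(onplane(C,pts[:,:2],z))
E
python3 - <<'E'
from wm import *
C=imaging.get_calibration('wrist'); im=cv2.imread('pics/w1.png')
for rr in (range(80,165,12),range(222,280,8)):
    p,q=barline(C,im,rr,264); print(np.c_[p,q*1000].round(1))
# carrier front/back top edges
for px,z in (((264,172),.162),((264,212),.13),((227,188),.126),((301,188),.126),((82,84),.198),((14,97),.158),((152,83),.158)): print(px,(r2(onplane(C,px,z))*1000).round(1))
E
python3 -c "
import cv2
im=cv2.imread('pics/w1.png')[150:250,200:330]; cv2.imwrite('pics/w1c.png',cv2.resize(im,None,fx=5,fy=5,interpolation=2))"
```

```text
[[258.   80.   17.   -8.    4.6]
 [259.   92.   17.  -17.8   4.2]
 [259.  104.   17.  -27.7   4.7]
 [260.  116.   17.  -37.9   4.2]
 [260.5 128.   16.  -48.3   4.3]
 [261.  140.   17.  -58.8   4.3]
 [261.5 152.   16.  -69.6   4.4]
 [262.5 164.   16.  -80.6   3.9]]
[[ 265.5  222.    16.  -137.     3.5]
 [ 263.5  230.    50.  -145.1    5.8]
 [ 263.5  238.    50.  -153.4    6.2]
 [ 263.5  246.    50.  -161.9    6.6]
 [ 263.5  254.    50.  -170.5    7. ]
 [ 263.5  262.    50.  -179.2    7.3]
 [ 263.5  270.    50.  -188.     7.7]
 [ 268.   278.    41.  -197.1    3.5]]
(264, 172) [[-83.1   1.2]]
(264, 212) [[-126.8    4.6]]
(227, 188) [[-103.    39.2]]
(301, 188) [[-105.2  -31.6]]
(82, 84) [[-14.9 117.9]]
(14, 97) [[-17.6 197.3]]
(152, 83) [[-10.8  86.2]]
```

View pics/w1c.png

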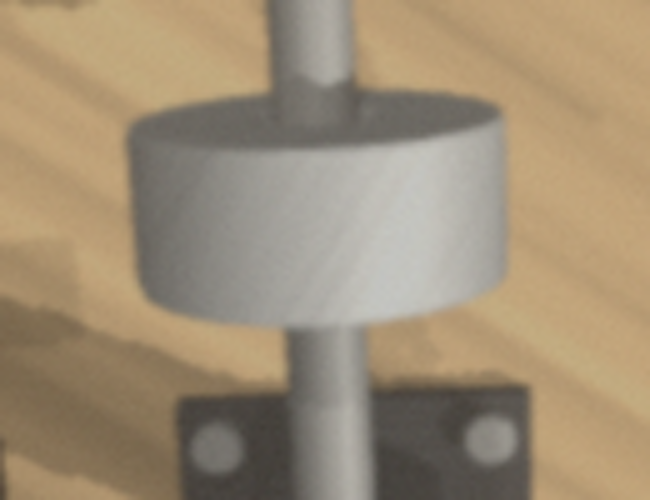

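```bash
python3 - <<'E'
from wm import *
C=imaging.get_calibration('wrist')
for px in ((226,177),(300,173),(228,206),(301,202)): print(px,(r2(onplane(C,px,.126))*1000).round(1))
CS=imaging.get_calibration('side'); CT=imaging.get_calibration('top')
# check side: bar pts at z=.13 from pics/side0 : crop coords
for px in ((160,70),(240,85),(300,98),(385,155),(375,190),(345,290)):
    print('side',(r2(onplane(CS,np.array(px)/3.7+[230,190],.13))*1000).round(1))
im=cv2.imread('pics/s1.png')[170:340,220:400]; cv2.imwrite('pics/s1c.png',cv2.resize(im,None,fx=4,fy=4,interpolation=2)[:600])
E
```

```text
(226, 177) [[-92.3  39.3]]
(300, 173) [[-90.7 -30.9]]
(228, 206) [[-120.8   39.5]]
(301, 202) [[-119.   -31.5]]
side [[ 77.3 197.2]]
side [[ 75.1 130.1]]
side [[71.  80.6]]
side [[13.9  3.1]]
side [[-31.3   1.5]]
side [[-144.6   -1.7]]
```

View pics/s1c.png

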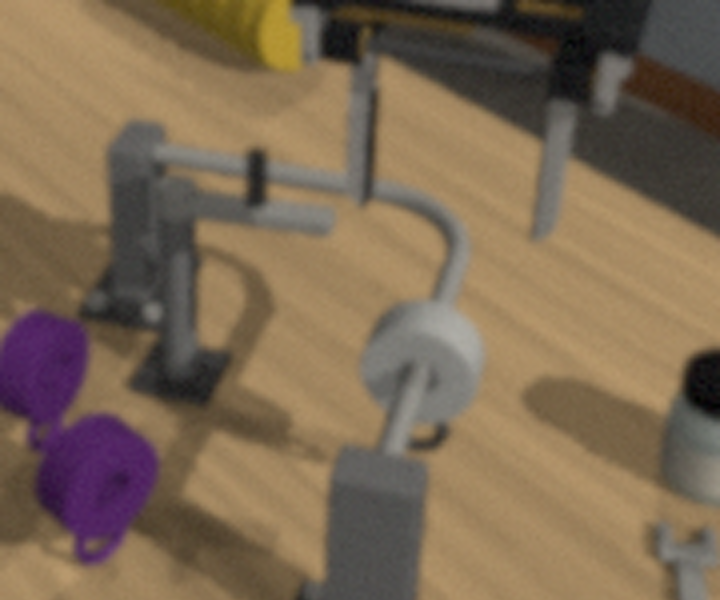

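```bash
python3 - <<'E'
from plan import *
o=w2(0.001,.003); P[:2]=o[:2]; np.save('rail.npy',P)
s=st(); p0=s['tool_pos']; y0=s['eef_rot'][2]
T=w2(-.107,0.000,.25); yaw=P[2]
rows([(p0+(T-p0)*k/4, y0+(yaw-y0)*k/4) for k in range(1,5)])
E
```

```text
t 2.5 tcp [ 0.5163 -0.1448  0.3391] rot [-3.138  0.     0.575] rail xy [[-0.1206 -0.0123]] relyaw -1.9 F [ 0.7  0.6 -0.1] M [-0.08  0.15 -0.02] gap 9.4
[[0.33, -0.31, 2.23, -0.5], [0.33, -0.3, 2.23, -0.4], [0.34, -0.31, 2.23, -0.5], [0.34, -0.3, 2.22, -0.5]]
```

Emit:
{"api": "carry_out", "payload": {
  "moves": [
    [[0.33,-0.31,2.2,-0.5],[0.33,-0.3,2.2,-0.4],[0.34,-0.31,2.2,-0.5],[0.34,-0.3,2.2,-0.5],[0,0,0,0]]
  ]
}}

```text
time_s: 3.12
tool_pos: [0.5195, -0.1169, 0.2489]
eef_rot: [-3.131, -0.003, 0.624]
force: [0.3, -0.0, -0.2]
finger_gap: 0.997
```

```bash
python3 - <<'E'
from wm import *
s=st(); C=imaging.get_calibration('wrist')
cv2.imwrite('pics/w2.png',imaging.read_camera('wrist')[:,:,::-1])
E
```

```text
t 3.12 tcp [ 0.5195 -0.1169  0.2489] rot [-3.131e+00 -3.000e-03  6.240e-01] rail xy [[-0.102   0.0088]] relyaw 0.9 F [ 0.3 -0.  -0.2] M [-0.05  0.12  0.08] gap 9.38
```

View pics/w2.png

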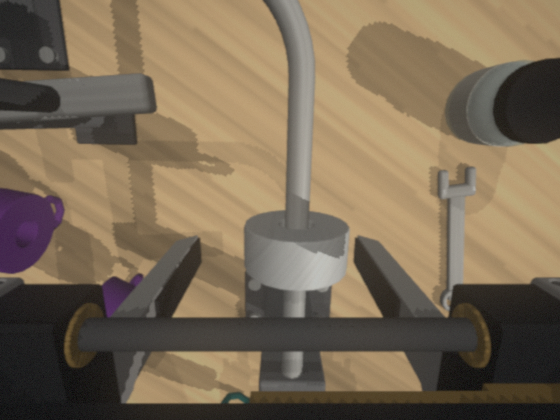

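Emit:
{"api": "carry_out", "payload": {
  "moves": [
    [[0,0,0,0],[0,0,0,0]]
  ]
}}

```text
time_s: 3.42
tool_pos: [0.5207, -0.1173, 0.2517]
eef_rot: [-3.134, -0.006, 0.625]
force: [-0.5, -0.5, 0.1]
finger_gap: 0.995
```

```bash
python3 - <<'E'
from wm import *
s=st(); C=imaging.get_calibration('wrist'); im=imaging.read_camera('wrist')[:,:,::-1].copy(); cv2.imwrite('pics/w3.png',im)
s=st()
p,q=barline(C,im,range(70,200,15),300,hw=40); print(np.c_[p,q*1000].round(1))
cv2.imwrite('pics/w3c.png',cv2.resize(im[190:310,180:420],None,fx=3.3,fy=3.3,interpolation=2))
E
```

```text
t 3.42 tcp [ 0.5207 -0.1173  0.2517] rot [-3.134 -0.006  0.625] rail xy [[-0.1013  0.0078]] relyaw 1.0 F [-0.5 -0.5  0.1] M [-0.08  0.11 -0.02] gap 9.35
t 3.48 tcp [ 0.5207 -0.1175  0.2517] rot [-3.135 -0.006  0.624] rail xy [[-0.1013  0.0076]] relyaw 0.9 F [-0.2  0.5  0.8] M [-0.04  0.18  0.01] gap 9.44
[[299.   70.   25.    6.   -2.6]
 [299.   85.   25.   -2.4  -2.9]
 [298.5 100.   24.  -11.1  -2.9]
 [298.  115.   25.  -20.   -2.9]
 [297.5 130.   24.  -29.   -2.9]
 [297.  145.   23.  -38.3  -2.9]
 [296.5 160.   24.  -47.8  -2.9]
 [296.  175.   23.  -57.6  -2.9]
 [295.5 190.   22.  -67.6  -2.9]]
```

View pics/w3c.png

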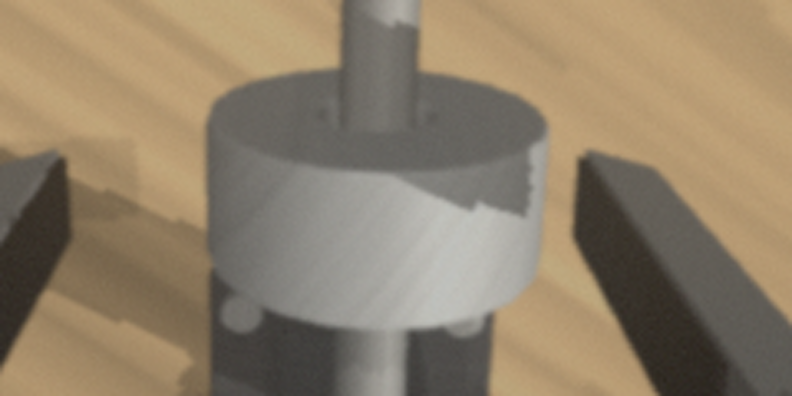

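```bash
python3 - <<'E'
from wm import *
o=w2(-0.001,-.003); P[:2]=o[:2]; np.save('rail.npy',P)
s=st(); C=imaging.get_calibration('wrist')
for px in ((243,228),(345.8,228.5),(243,265.8),(343.6,268.8)): print(px,(r2(onplane(C,px,.126))*1000).round(1))
p0=s['tool_pos']; y0=s['eef_rot'][2]
T=w2(-.105,0.000,.214); yaw=P[2]
rows([(p0+(T-p0)*k/4, y0+(yaw-y0)*k/4) for k in range(1,5)])
E
```

```text
t 3.48 tcp [ 0.5207 -0.1175  0.2517] rot [-3.135 -0.006  0.624] rail xy [[-0.1003  0.0106]] relyaw 0.9 F [-0.2  0.5  0.8] M [-0.04  0.18  0.01] gap 9.44
(243, 228) [[-95.1  35.4]]
(345.8, 228.5) [[-94.1 -36.1]]
(243, 265.8) [[-123.8   35.7]]
(343.6, 268.8) [[-124.6  -36.8]]
[[-0.13, 0.27, 0.94, 0.2], [-0.12, 0.27, 0.94, 0.3], [-0.13, 0.27, 0.94, 0.2], [-0.12, 0.28, 0.94, 0.2]]
```

Emit:
{"api": "carry_out", "payload": {
  "moves": [
    [[-0.45,0.55,0,0.5],[-0.45,0.55,0,0.4],[0,0,0,0],[0,0,0,0]]
  ]
}}

```text
time_s: 3.98
tool_pos: [0.5199, -0.1337, 0.2524]
eef_rot: [-3.136, -0.007, 0.606]
force: [-0.3, -0.8, 0.5]
finger_gap: 0.997
```

```bash
python3 - <<'E'
from plan import *
s=st()
E
```

```text
t 3.98 tcp [ 0.5199 -0.1337  0.2524] rot [-3.136 -0.007  0.606] rail xy [[-0.1103 -0.0022]] relyaw -0.1 F [-0.3 -0.8  0.5] M [-0.07  0.15 -0.02] gap 9.37
```

Emit:
{"api": "carry_out", "payload": {
  "moves": [
    [[0,-0.1,0.9,0],[0,-0.1,0.9,0],[0,0,0.9,0],[0,0,0.8,0],[0,0,0.2,0],[0,0,0,0]]
  ]
}}

```text
time_s: 4.72
tool_pos: [0.5183, -0.1308, 0.2118]
eef_rot: [-3.134, -0.006, 0.607]
force: [0.9, -0.4, 0.6]
finger_gap: 0.996
```

```bash
python3 - <<'E'
from plan import *
cv2.imwrite('pics/w4.png',imaging.read_camera('wrist')[:,:,::-1]);s=st()
E
```

```text
t 4.78 tcp [ 0.5184 -0.1308  0.2119] rot [-3.134 -0.006  0.607] rail xy [[-0.1099  0.001 ]] relyaw -0.1 F [ 0.   0.4 -0.3] M [-0.05  0.12  0.01] gap 9.42
```

View pics/w4.png

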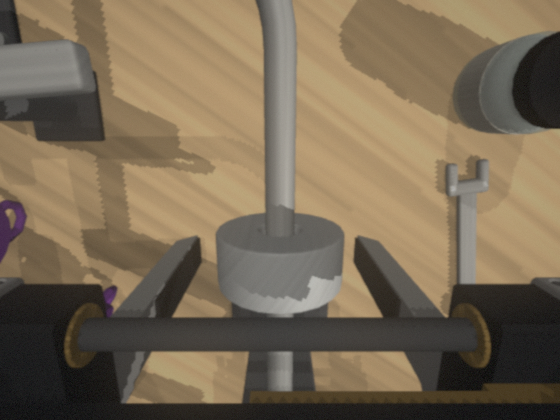

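Emit:
{"api": "carry_out", "payload": {
  "moves": [
    [[0,0,0,0],[0,0,0,0],[0,0,0,0],[0,0,0,0],[0,0,0,0],[0,0,0,0]]
  ],
  "jaw": 6.6
}}

```text
time_s: 5.52
tool_pos: [0.5188, -0.1311, 0.2125]
eef_rot: [-3.136, -0.007, 0.607]
force: [0.2, 0.3, -0.4]
finger_gap: 0.75
```

```bash
python3 - <<'E'
from plan import *
s=st()
E
```

```text
t 5.53 tcp [ 0.5188 -0.1311  0.2125] rot [-3.136 -0.007  0.607] rail xy [[-0.1097  0.0005]] relyaw -0.1 F [ 0.2  0.3 -0.4] M [-0.11  0.02  0.05] gap 7.05
```

Emit:
{"api": "carry_out", "payload": {
  "moves": [
    [[0,0,-0.3,0],[0,0,0,0],[0.4,0,0,0],[0.6,0,0,0],[0.6,0,0,0],[0.6,0,0,0],[0,0,0,0]]
  ]
}}

```text
time_s: 6.4
tool_pos: [0.5377, -0.1164, 0.2147]
eef_rot: [-3.133, -0.006, 0.608]
force: [-0.1, -0.1, -2.4]
finger_gap: 0.751
```

```bash
python3 - <<'E'
from plan import *
s=st()
cv2.imwrite('pics/w5.png',imaging.read_camera('wrist')[:,:,::-1])
E
```

```text
t 6.4 tcp [ 0.5377 -0.1164  0.2147] rot [-3.133 -0.006  0.608] rail xy [[-0.0858  0.0018]] relyaw 0.0 F [-0.1 -0.1 -2.4] M [-0.08  0.11 -0.02] gap 7.06
```

View pics/w5.png

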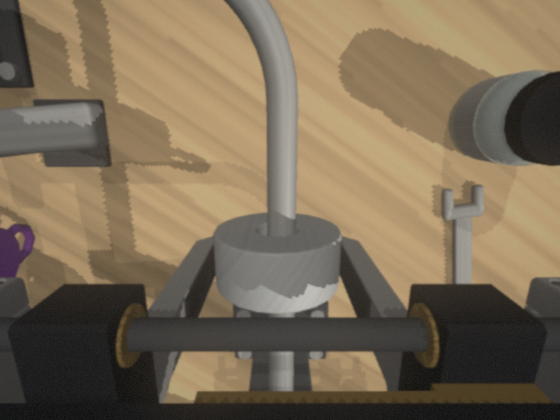

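Emit:
{"api": "carry_out", "payload": {
  "moves": [
    [[0.7,0.1,0,0],[0.9,0.05,0,0],[0.9,0,0,0],[0.9,0,0,0],[0.9,0,0,0],[0.9,0,0,0],[0.9,0,0,0],[0,0,0,0]]
  ]
}}

```text
time_s: 7.45
tool_pos: [0.5921, -0.0801, 0.2147]
eef_rot: [-3.133, -0.005, 0.609]
force: [-0.2, 0.3, -3.7]
finger_gap: 0.751
```

```bash
python3 - <<'E'
from plan import *
s=st(); 
E
```

```text
t 7.45 tcp [ 0.5921 -0.0801  0.2147] rot [-3.133 -0.005  0.609] rail xy [[-0.0204  0.0005]] relyaw 0.0 F [-0.2  0.3 -3.7] M [-0.09  0.22 -0.01] gap 7.06
```

```bash
cat >> plan.py <<'E'
def path(s):
    A=.07*np.pi/2
    def c(s):
        if s<0: return np.array([s,0.]),0.
        if s<A: t=s/.07; return np.array([.07*np.sin(t),.07-.07*np.cos(t)]),t
        return np.array([.07,.07+s-A]),np.pi/2
    g=[c(s+d) for d in np.linspace(-.012,.012,13)]
    return np.mean([a for a,_ in g],0), np.mean([b for _,b in g])
def sof(xy):
    S=np.arange(-.2,.29,.0005); return S[np.argmin([np.hypot(*(path(q)[0]-xy)) for q in S])]
def go(n,step,z,smax=1):
    s=st(); s0=sof(r2(s['tool_pos'])[0]); xy,h=path(s0)
    print('s',s0,'ideal',xy.round(4),'head err deg',round(float(np.degrees(wrap(s['eef_rot'][2]-P[2]-h))),2))
    w=[]
    for k in range(1,n+1):
        q,h=path(min(s0+k*step,smax)); w.append((w2(q[0],q[1],z),P[2]+h))
    rows(w)
E
python3 -c "
from plan import *
go(7,.009,.2145)"
```

```text
t 7.45 tcp [ 0.5921 -0.0801  0.2147] rot [-3.133 -0.005  0.609] rail xy [[-0.0204  0.0005]] relyaw 0.0 F [-0.2  0.3 -3.7] M [-0.09  0.22 -0.01] gap 7.06
s -0.02049999999999985 ideal [-0.0205  0.    ] head err deg 0.04
[[0.89, 0.05, 0.03, 0.0], [0.9, -0.01, 0.0, -1.7], [0.89, -0.03, 0.01, -4.2], [0.9, -0.05, 0.01, -6.7], [0.89, -0.06, 0.0, -7.4], [0.89, -0.05, 0.01, -7.4], [0.89, -0.06, 0.01, -7.3]]
```

Emit:
{"api": "carry_out", "payload": {
  "moves": [
    [[0.7,0.04,0,0],[0.9,-0.01,0,-1.7],[0.89,-0.03,0,-4.2],[0.9,-0.05,0,-6.7],[0.89,-0.06,0,-7.4],[0,0,0,0]]
  ]
}}

```text
time_s: 8.2
tool_pos: [0.6265, -0.0509, 0.2149]
eef_rot: [-3.135, -0.008, 0.971]
force: [-0.2, -0.6, -2.9]
finger_gap: 0.75
```

```bash
python3 - <<'E'
from plan import *
go(7,.009,.2145)
cv2.imwrite('pics/w6.png',imaging.read_camera('wrist')[:,:,::-1])
E
```

```text
t 8.2 tcp [ 0.6265 -0.0509  0.2149] rot [-3.135 -0.008  0.971] rail xy [[0.0245 0.0048]] relyaw 20.8 F [-0.2 -0.6 -2.9] M [-0.1   0.12  0.05] gap 7.05
s 0.02500000000000019 ideal [0.0243 0.0048] head err deg 0.34
[[0.88, -0.06, 0.05, -7.0], [0.89, -0.06, 0.01, -7.4], [0.89, -0.05, 0.0, -7.4], [0.89, -0.06, 0.01, -7.3], [0.89, -0.06, 0.01, -7.4], [0.9, -0.05, 0.01, -7.4], [0.89, -0.06, 0.01, -7.3]]
```

View pics/w6.png

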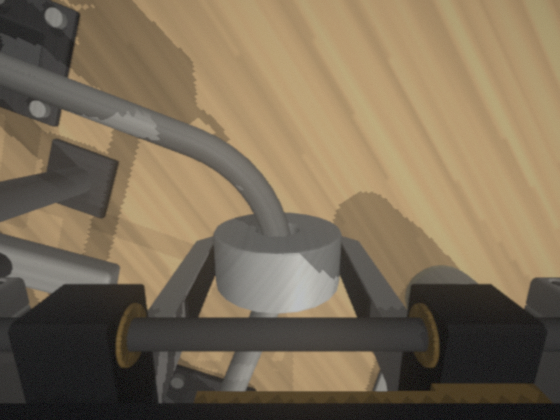

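Emit:
{"api": "carry_out", "payload": {
  "moves": [
    [[0.75,-0.05,0.02,-6.3],[0.89,-0.06,0,-7.4],[0.89,-0.05,0,-7.4],[0.89,-0.06,0,-7.3],[0.89,-0.06,0,-7.4],[0,0,0,0]]
  ]
}}

```text
time_s: 9.0
tool_pos: [0.6365, -0.014, 0.2145]
eef_rot: [-3.137, -0.005, 1.596]
force: [-0.1, 0.5, -3.6]
finger_gap: 0.753
```

```bash
python3 - <<'E'
from plan import *
go(7,.009,.2145)
cv2.imwrite('pics/w7.png',imaging.read_camera('wrist')[:,:,::-1])
E
```

```text
t 9.0 tcp [ 0.6365 -0.014   0.2145] rot [-3.137 -0.005  1.596] rail xy [[0.0538 0.0294]] relyaw 56.6 F [-0.1  0.5 -3.6] M [-0.03 -0.03 -0.01] gap 7.08
s 0.06450000000000022 ideal [0.0554 0.0279] head err deg 3.8
[[0.86, 0.22, 0.0, -3.6], [0.89, -0.06, 0.01, -7.3], [0.9, -0.05, 0.0, -7.4], [0.89, -0.06, 0.01, -7.2], [0.89, -0.05, 0.01, -5.1], [0.9, -0.02, 0.0, -2.5], [0.9, -0.0, 0.01, -0.3]]
```

View pics/w7.png

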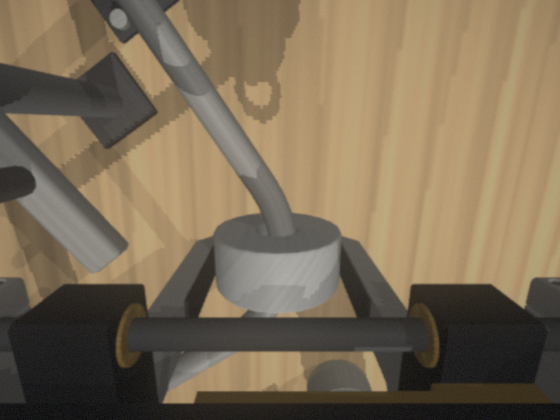

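Emit:
{"api": "carry_out", "payload": {
  "moves": [
    [[0.7,0.15,0,-3.2],[0.89,0,0,-6.8],[0.9,-0.03,0,-7.2],[0.89,-0.05,0,-6.5],[0,0,0,0]]
  ]
}}

```text
time_s: 9.68
tool_pos: [0.6314, 0.0173, 0.2143]
eef_rot: [-3.138, -0.004, 2.016]
force: [-0.2, 0.4, -4.2]
finger_gap: 0.748
```

```bash
python3 - <<'E'
from plan import *
go(7,.009,.2145)
cv2.imwrite('pics/w8.png',imaging.read_camera('wrist')[:,:,::-1])
E
```

```text
t 9.68 tcp [0.6314 0.0173 0.2143] rot [-3.138 -0.004  2.016] rail xy [[0.0675 0.058 ]] relyaw 80.7 F [-0.2  0.4 -4.2] M [-0.04 -0.01  0.01] gap 7.03
s 0.09750000000000025 ideal [0.0685 0.0577] head err deg 0.88
[[0.88, 0.07, -0.01, -5.1], [0.89, -0.03, 0.0, -3.3], [0.9, -0.01, 0.0, -0.9], [0.9, -0.0, 0.01, -0.0], [0.9, -0.0, 0.0, -0.0], [0.9, -0.0, 0.01, -0.0], [0.9, -0.0, 0.0, -0.0]]
```

View pics/w8.png

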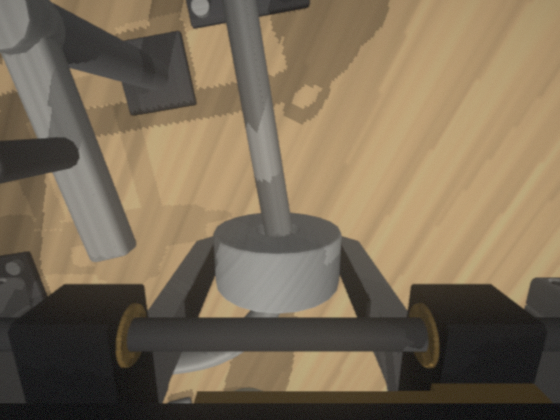

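Emit:
{"api": "carry_out", "payload": {
  "moves": [
    [[0.75,0.06,0,-4.5],[0.9,-0.02,0,-3.2],[0.9,0,0,-0.9],[0.9,0,0,0],[0.9,0,0,0],[0,0,0,0]]
  ]
}}

```text
time_s: 10.48
tool_pos: [0.6083, 0.0539, 0.2144]
eef_rot: [-3.137, -0.002, 2.161]
force: [-0.5, 0.5, -4.5]
finger_gap: 0.751
```

```bash
python3 - <<'E'
from plan import *
go(9,.009,.2145)
cv2.imwrite('pics/w9.png',imaging.read_camera('wrist')[:,:,::-1])
E
```

```text
t 10.47 tcp [0.6083 0.0539 0.2144] rot [-3.137e+00 -2.000e-03  2.161e+00] rail xy [[0.0694 0.1012]] relyaw 89.0 F [-0.5  0.5 -4.5] M [-0.05  0.   -0.03] gap 7.06
s 0.1410000000000003 ideal [0.07  0.101] head err deg -1.01
[[0.88, 0.04, -0.0, -1.0], [0.9, 0.0, -0.0, -0.0], [0.9, -0.0, -0.0, -0.0], [0.9, -0.0, 0.0, -0.0], [0.9, -0.0, 0.0, -0.0], [0.9, -0.0, 0.0, -0.0], [0.9, -0.0, 0.01, -0.0], [0.9, -0.0, -0.0, -0.0], [0.9, -0.0, -0.0, -0.0]]
```

View pics/w9.png

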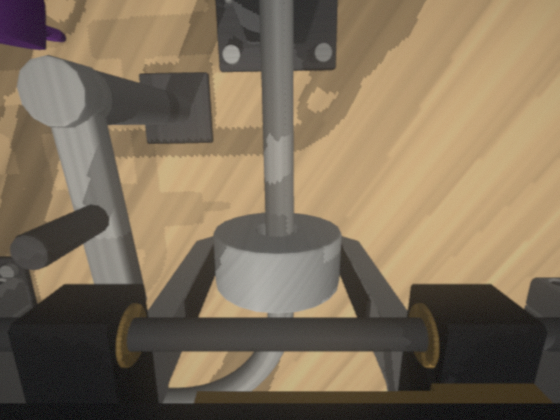

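Emit:
{"api": "carry_out", "payload": {
  "moves": [
    [[0.8,0.03,0,-0.8],[1,0.02,0,0],[1,0,0,0],[1,0,0,0],[1,0,0,0],[1,0,0,0],[1,0,0,0],[1,0,0,0],[1,0,0,0],[0,0,0,0]]
  ]
}}

```text
time_s: 11.78
tool_pos: [0.5556, 0.1315, 0.2147]
eef_rot: [-3.138, -0.001, 2.176]
force: [0.1, 0.3, -2.9]
finger_gap: 0.75
```

```bash
python3 - <<'E'
from plan import *
go(5,.005,.2145)
cv2.imwrite('pics/w10.png',imaging.read_camera('wrist')[:,:,::-1])
E
```

```text
t 11.78 tcp [0.5556 0.1315 0.2147] rot [-3.138e+00 -1.000e-03  2.176e+00] rail xy [[0.0705 0.1951]] relyaw 89.8 F [ 0.1  0.3 -2.9] M [-0.05 -0.01 -0.01] gap 7.05
s 0.23500000000000038 ideal [0.07  0.195] head err deg -0.17
[[0.49, -0.06, 0.02, -0.2], [0.5, 0.01, 0.0, 0.0], [0.5, -0.0, 0.0, 0.0], [0.5, -0.0, 0.0, 0.0], [0.5, -0.0, 0.0, 0.0]]
```

View pics/w10.png

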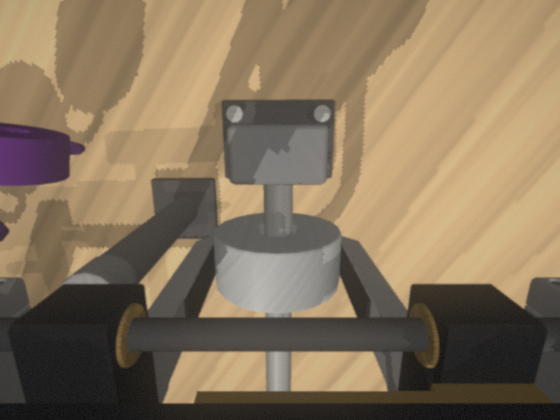

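Emit:
{"api": "carry_out", "payload": {
  "moves": [
    [[0.5,-0.04,0,-0.2],[0.6,0,0,0],[0.6,0,0,0],[0.5,0,0,0],[0.2,0,0,0],[0,0,0,0]]
  ]
}}

```text
time_s: 12.58
tool_pos: [0.5416, 0.1508, 0.2148]
eef_rot: [-3.138, 0.0, 2.178]
force: [0.1, 0.6, -4.1]
finger_gap: 0.75
```

```bash
python3 - <<'E'
from plan import *
go(5,.003,.2145)
cv2.imwrite('pics/w11.png',imaging.read_camera('wrist')[:,:,::-1])
E
```

```text
t 12.57 tcp [0.5416 0.1508 0.2148] rot [-3.138  0.     2.178] rail xy [[0.07   0.2189]] relyaw 89.9 F [ 0.1  0.6 -4.1] M [-0.05  0.08 -0.01] gap 7.05
s 0.2590000000000004 ideal [0.07  0.219] head err deg -0.08
[[0.31, -0.0, 0.03, -0.1], [0.3, -0.0, 0.0, 0.0], [0.3, -0.0, 0.0, 0.0], [0.3, -0.0, 0.0, 0.0], [0.3, -0.0, 0.0, 0.0]]
```

View pics/w11.png

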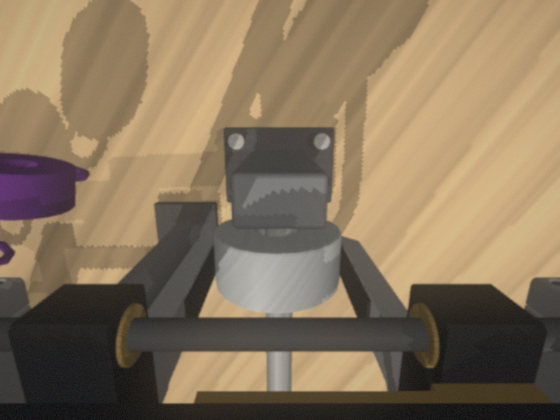

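Emit:
{"api": "carry_out", "payload": {
  "moves": [
    [[0.2,0,0,0],[0.2,0,0,0],[0.1,0,0,0]]
  ]
}}

```text
time_s: 13.0
tool_pos: [0.5394, 0.1538, 0.2149]
eef_rot: [-3.139, 0.002, 2.176]
force: [2.2, -2.6, -3.4]
finger_gap: 0.748
```

Emit:
{"api": "carry_out", "payload": {
  "moves": [
    [[0.15,0,0,0],[0.1,0,0,0]]
  ]
}}

```text
time_s: 13.25
tool_pos: [0.5392, 0.1539, 0.2149]
eef_rot: [-3.14, 0.006, 2.175]
force: [3.1, -3.3, -4.8]
finger_gap: 0.753
```

Emit:
{"api": "carry_out", "payload": {
  "moves": [
    [[0.2,0,0,0],[0.15,0,0,0]]
  ]
}}

```text
time_s: 13.5
tool_pos: [0.5389, 0.1542, 0.2151]
eef_rot: [-3.141, 0.01, 2.173]
force: [2.7, -3.8, -6.2]
finger_gap: 0.751
```

```bash
python3 - <<'E'
from plan import *
st()
cv2.imwrite('pics/w12.png',cv2.resize(imaging.read_camera('wrist')[120:340,150:420,::-1],None,fx=2.7,fy=2.7))
cv2.imwrite('pics/s12.png',cv2.resize(imaging.read_camera('side')[140:300,180:400,::-1],None,fx=3.6,fy=3.6))
E
```

```text
t 13.5 tcp [0.5389 0.1542 0.2151] rot [-3.141  0.01   2.173] rail xy [[0.0698 0.2232]] relyaw 89.7 F [ 2.7 -3.8 -6.2] M [-1.07 -0.77  0.12] gap 7.05
```

View pics/w12.png

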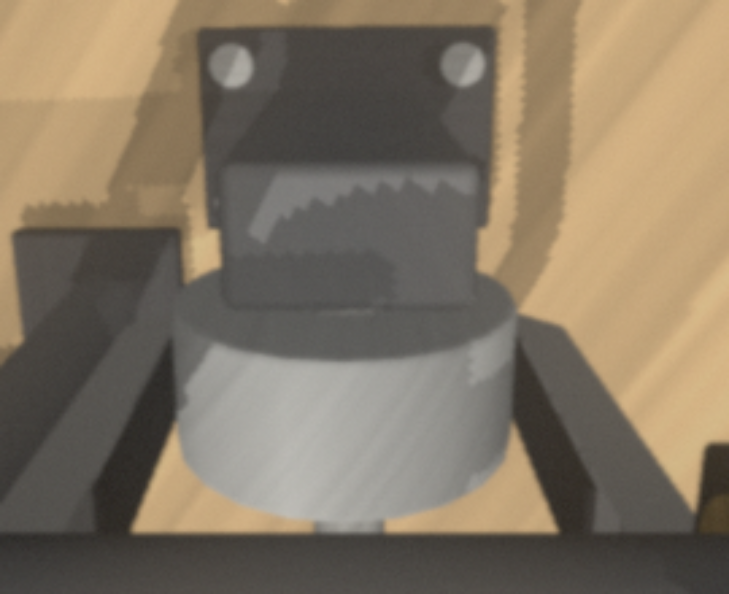

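View pics/s12.png

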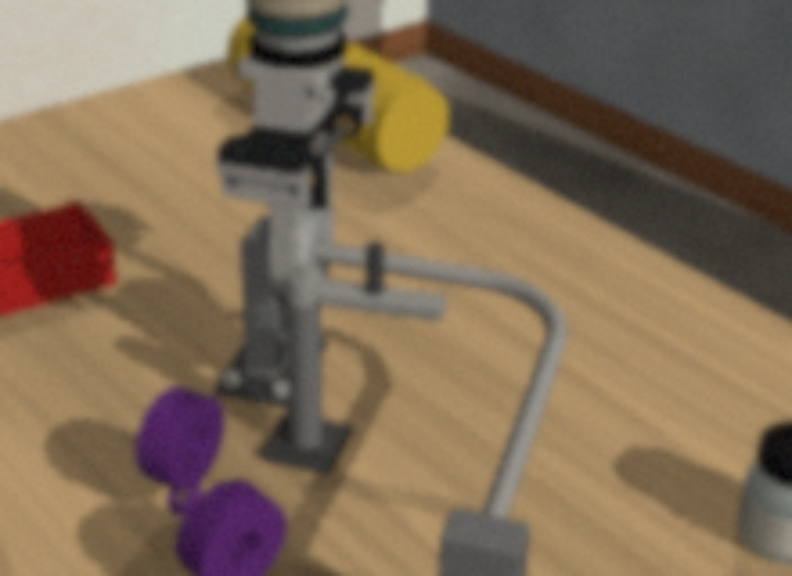

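Emit:
{"api": "carry_out", "payload": {
  "moves": [
    [[-0.03,0,0.15,0],[0,0,0.15,0],[0,0,0.1,0],[0,0,0,0]]
  ]
}}

```text
time_s: 14.1
tool_pos: [0.5391, 0.1542, 0.2127]
eef_rot: [3.141, 0.01, 2.173]
force: [3.3, -3.3, -3.0]
finger_gap: 0.749
```

```bash
python3 -c "
from plan import *
st()"
```

```text
t 14.1 tcp [0.5391 0.1542 0.2127] rot [3.141 0.01  2.173] rail xy [[0.0699 0.2231]] relyaw 89.7 F [ 3.3 -3.3 -3. ] M [-0.69 -0.36  0.04] gap 7.04
```

Emit:
{"api": "carry_out", "payload": {
  "moves": [
    [[0,0,0.1,0],[0,0,0,0]]
  ]
}}

```text
time_s: 14.35
tool_pos: [0.5391, 0.1541, 0.2126]
eef_rot: [3.141, 0.01, 2.173]
force: [1.9, -2.5, -2.6]
finger_gap: 0.754
```

Emit:
{"api": "carry_out", "payload": {
  "moves": [
    [[0,0,0,0],[0,0,0,0],[0,0,0,0],[0,0,0,0],[0,0,0,0]]
  ],
  "jaw": 9.4
}}

```text
time_s: 14.98
tool_pos: [0.5383, 0.1574, 0.2122]
eef_rot: [3.14, 0.006, 2.175]
force: [-0.1, 0.1, -0.9]
finger_gap: 1.0
```

```bash
python3 - <<'E'
from plan import *
st()
cv2.imwrite('pics/w13.png',cv2.resize(imaging.read_camera('wrist')[120:340,150:420,::-1],None,fx=2.7,fy=2.7))
E
```

```text
t 14.97 tcp [0.5383 0.1574 0.2122] rot [3.14  0.006 2.175] rail xy [[0.0711 0.2262]] relyaw 89.8 F [-0.1  0.1 -0.9] M [-0.06  0.02  0.05] gap 9.4
```

View pics/w13.png

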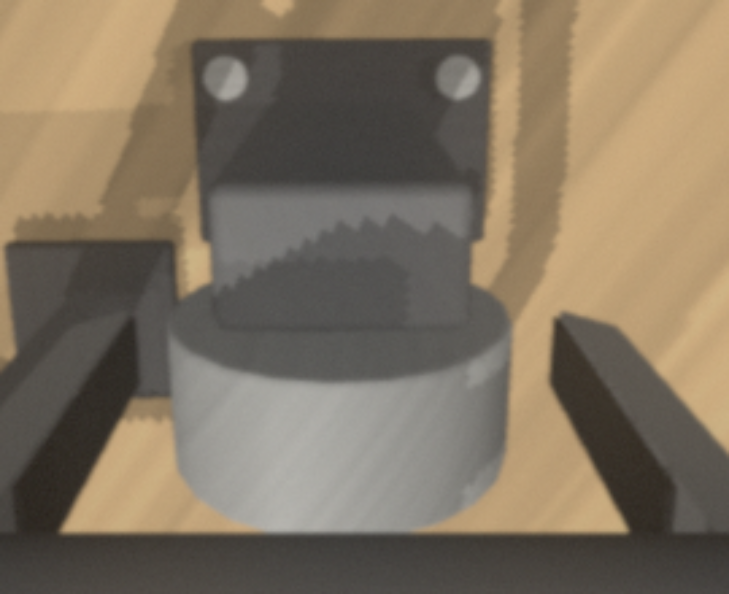

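Emit:
{"api": "carry_out", "payload": {
  "moves": [
    [[0,0,-1,0],[0,0,-2.5,0],[0,0,-3,0],[0,0,-3,0],[0,0,-2,0],[0,0,0,0]]
  ]
}}

```text
time_s: 15.78
tool_pos: [0.538, 0.1574, 0.3338]
eef_rot: [3.138, 0.006, 2.174]
force: [-0.4, 0.3, -0.1]
finger_gap: 0.999
```

```bash
python3 - <<'E'
from plan import *
s=st(); print(s['joints'].round(2))
C=imaging.get_calibration('top')
cv2.imwrite('pics/w14.png',imaging.read_camera('wrist')[:,:,::-1])
p0=s['tool_pos']; y0=s['eef_rot'][2]; T=w2(-.015,.135,.31); yaw=P[2]+np.radians(96)
rows([(p0+(T-p0)*k/5, y0+wrap(yaw-y0)*k/5) for k in range(1,6)])
E
```

```text
t 15.78 tcp [0.538  0.1574 0.3338] rot [3.138 0.006 2.174] rail xy [[0.0709 0.2264]] relyaw 89.7 F [-0.4  0.3 -0.1] M [-0.04 -0.02  0.  ] gap 9.39
[-0.5   0.47  0.24  1.74 -0.13  0.94  0.39]
[[-1.85, -1.67, 0.39, -1.2], [-1.8, -1.74, 0.48, -1.3], [-1.76, -1.79, 0.48, -1.3], [-1.71, -1.83, 0.49, -1.2], [-1.68, -1.86, 0.48, -1.3]]
```

View pics/w14.png

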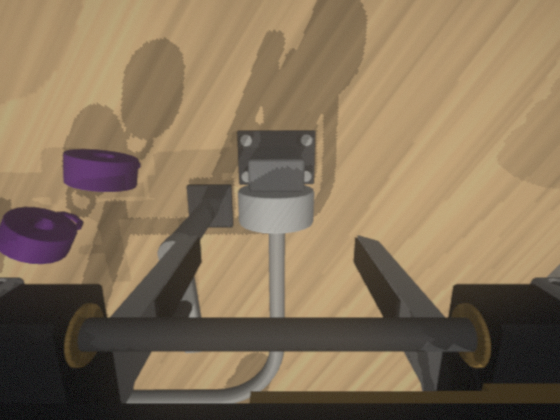

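Emit:
{"api": "carry_out", "payload": {
  "moves": [
    [[-2.9,-1.7,0.2,-1.2],[-2.9,-1.7,0.2,-1.2],[-2.9,-1.7,0.2,-1.2],[-2.9,-1.7,0.2,-1.2],[-2.9,-1.7,0.2,-1.3],[0,0,0,0],[0,0,0,0]]
  ],
  "jaw": 5.0
}}

```text
time_s: 16.7
tool_pos: [0.5539, -0.0126, 0.3158]
eef_rot: [-3.133, -0.002, 2.287]
force: [-0.3, -0.1, 0.2]
finger_gap: 0.528
```

```bash
python3 - <<'E'
from plan import *
s=st(); C=imaging.get_calibration('wrist'); print(proj(C,w2(-.02+.055*np.sin(.1),.19-.055*np.cos(.1),.198)), proj(C,w2(-.02,.19,.158)))
cv2.imwrite('pics/w15.png',imaging.read_camera('wrist')[:,:,::-1])
E
```

```text
t 16.7 tcp [ 0.5539 -0.0126  0.3158] rot [-3.133e+00 -2.000e-03  2.287e+00] rail xy [[-0.0132  0.0777]] relyaw 96.2 F [-0.3 -0.1  0.2] M [-0.01 -0.01  0.  ] gap 4.96
[[285.73761515 152.77976006]] [[285.89703571  68.83918159]]
```

View pics/w15.png

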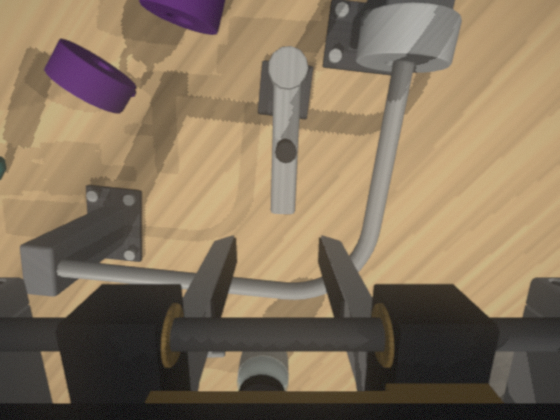

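```bash
python3 - <<'E'
from plan import *
s=st(); p0=s['tool_pos']; y0=s['eef_rot'][2]; T=w2(-.0145,.135,.316); yaw=P[2]+np.radians(96)
rows([(p0+(T-p0)*k/3, y0+wrap(yaw-y0)*k/3) for k in range(1,4)])
E
```

```text
t 16.75 tcp [ 0.5539 -0.0128  0.3158] rot [-3.132e+00 -2.000e-03  2.287e+00] rail xy [[-0.0133  0.0776]] relyaw 96.2 F [-0.2  0.2 -0. ] M [-0.06  0.03  0.04] gap 4.98
[[1.91, 0.17, -0.0, 0.1], [1.9, 0.16, -0.01, 0.0], [1.91, 0.16, -0.0, 0.1]]
```

Emit:
{"api": "carry_out", "payload": {
  "moves": [
    [[1.9,0.16,0,0],[1.9,0.16,0,0],[1.7,0.16,0,0],[0,0,0,0],[0,0,0,0]]
  ]
}}

```text
time_s: 17.38
tool_pos: [0.5178, 0.0399, 0.316]
eef_rot: [-3.133, -0.004, 2.295]
force: [0.4, 0.2, 0.3]
finger_gap: 0.53
```

```bash
python3 -c "
from plan import *
s=st();p0=s['tool_pos']; T=w2(-.0145,.1353,.264); yaw=P[2]+np.radians(96)
rows([(p0+(T-p0)*k/4, yaw) for k in range(1,5)])"
```

```text
t 17.38 tcp [0.5178 0.0399 0.316 ] rot [-3.133 -0.004  2.295] rail xy [[-0.0128  0.1415]] relyaw 96.6 F [0.4 0.2 0.3] M [-0.1  -0.01 -0.03] gap 4.98
[[-0.15, -0.05, 1.3, 0.6], [-0.16, -0.05, 1.3, 0.0], [-0.15, -0.04, 1.3, 0.0], [-0.16, -0.05, 1.3, 0.0]]
```

Emit:
{"api": "carry_out", "payload": {
  "moves": [
    [[-0.3,-0.1,0.6,0.3],[-0.2,-0.05,1.3,0],[0,0,1.3,0],[0,0,1.3,0],[0,0,0.5,0],[0,0,0,0],[0,0,0,0]]
  ]
}}

```text
time_s: 18.25
tool_pos: [0.5201, 0.0326, 0.2613]
eef_rot: [-3.131, -0.004, 2.286]
force: [-0.2, -0.9, 0.5]
finger_gap: 0.534
```

```bash
python3 -c "
from plan import *
s=st();p0=s['tool_pos']; T=w2(-.0145,.1353,.264); yaw=P[2]+np.radians(96)
rows([(T, yaw)])
cv2.imwrite('pics/w16.png',imaging.read_camera('wrist')[:,:,::-1])
cv2.imwrite('pics/s16.png',cv2.resize(imaging.read_camera('side')[140:300,180:400,::-1],None,fx=3.6,fy=3.6))"
```

```text
t 18.25 tcp [0.5201 0.0326 0.2613] rot [-3.131 -0.004  2.286] rail xy [[-0.0151  0.1342]] relyaw 96.1 F [-0.2 -0.9  0.5] M [ 0.   -0.05  0.01] gap 5.02
[[0.11, 0.07, -0.27, 0.1]]
```

View pics/s16.png

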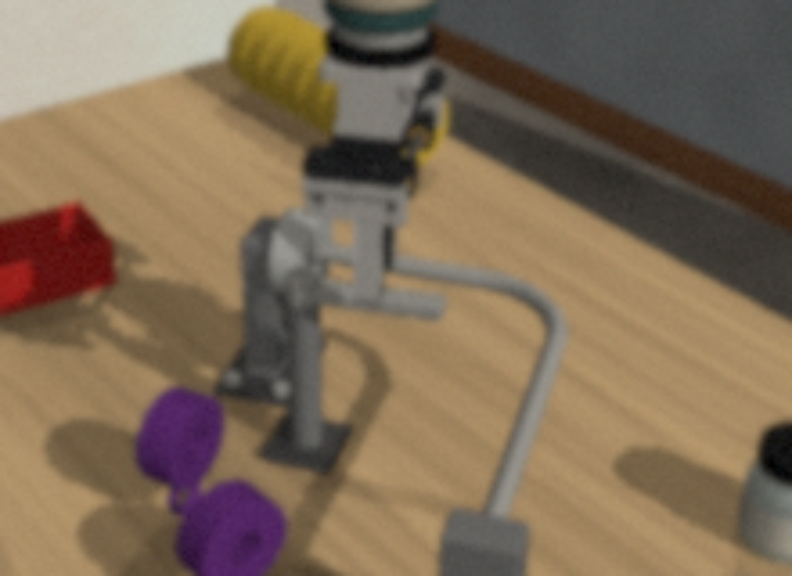

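View pics/w16.png

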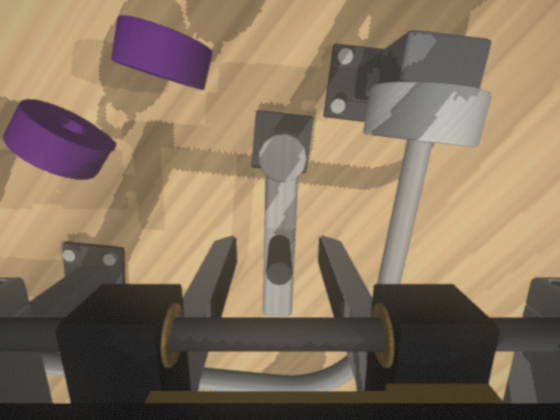

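Emit:
{"api": "carry_out", "payload": {
  "moves": [
    [[0.05,0.03,-0.4,0],[0,0,0,0],[0,0,0,0],[0,0,0,0],[0,0,0,0],[0,0,0,0],[0,0,0,0],[0,0,0,0]]
  ],
  "jaw": 1.0
}}

```text
time_s: 19.35
tool_pos: [0.5205, 0.0335, 0.2667]
eef_rot: [-3.134, -0.003, 2.286]
force: [-1.7, -0.2, 0.9]
finger_gap: 0.143
```

```bash
cat >> plan.py <<'E'
def arc(n,dth,z=.265,r=.055):
    s=st(); xy=r2(s['tool_pos'])[0]-np.array([-.02,.19]); th=np.arctan2(xy[0],-xy[1]); print('theta',round(float(th),3),'r',np.hypot(*xy).round(4))
    rows([(w2(-.02+r*np.sin(th+k*dth),.19-r*np.cos(th+k*dth),z),P[2]+np.pi/2+th+k*dth) for k in range(1,n+1)])
E
python3 -c "
from plan import *
arc(12,.12)"
```

```text
t 19.35 tcp [0.5205 0.0335 0.2667] rot [-3.134e+00 -3.000e-03  2.286e+00] rail xy [[-0.0143  0.1346]] relyaw 96.1 F [-1.7 -0.2  0.9] M [ 0.07  0.02 -0.03] gap 1.35
theta 0.103 r 0.0557
[[0.1, 0.66, 0.17, -6.7], [0.04, 0.66, -0.0, -6.8], [0.04, 0.66, -0.01, -6.9], [0.04, 0.66, -0.0, -6.9], [0.04, 0.65, -0.01, -6.9], [0.04, 0.66, -0.0, -6.8], [0.04, 0.66, -0.0, -6.9], [0.04, 0.66, -0.0, -6.9], [0.04, 0.66, -0.01, -6.9], [0.04, 0.66, 0.0, -6.8], [0.04, 0.65, 0.0, -6.9], [0.04, 0.66, 0.0, -6.9]]
```

Peg gripped (1.35 cm opening). Swing in segments.

Emit:
{"api": "carry_out", "payload": {
  "moves": [
    [[0.05,0.5,0.05,-5],[0.04,0.66,0,-6.8],[0.04,0.66,0,-6.9],[0.04,0.66,0,-6.9],[0,0,0,0]]
  ]
}}

```text
time_s: 19.98
tool_pos: [0.5357, 0.0532, 0.2667]
eef_rot: [-3.136, -0.004, 2.742]
force: [-0.0, 2.1, -1.0]
finger_gap: 0.141
```

```bash
python3 -c "
from plan import *
arc(8,.12)"
```

```text
t 19.98 tcp [0.5357 0.0532 0.2667] rot [-3.136 -0.004  2.742] rail xy [[0.0094 0.1422]] relyaw 122.3 F [-0.   2.1 -1. ] M [ 0.59 -0.22 -0.03] gap 1.32
theta 0.552 r 0.0562
[[0.15, 0.66, 0.17, -6.2], [0.04, 0.66, -0.0, -6.9], [0.04, 0.66, -0.0, -6.9], [0.04, 0.66, -0.01, -6.8], [0.04, 0.65, 0.0, -6.9], [0.04, 0.66, 0.0, -6.9], [0.03, 0.66, -0.0, -6.9], [0.04, 0.66, -0.0, -6.8]]
```

Emit:
{"api": "carry_out", "payload": {
  "moves": [
    [[0.08,0.6,0,-6],[0.05,0.66,0,-6.9],[0.04,0.66,0,-6.9],[0.04,0.66,0,-6.9],[0.04,0.66,0,-6.9],[0,0,0,0]]
  ]
}}

```text
time_s: 20.72
tool_pos: [0.5399, 0.0846, 0.2668]
eef_rot: [-3.139, -0.003, -2.956]
force: [-0.2, 3.2, 0.1]
finger_gap: 0.141
```

```bash
python3 -c "
from plan import *
arc(6,.08)"
```

```text
t 20.73 tcp [0.5399 0.0846 0.2668] rot [-3.139e+00 -3.000e-03 -2.956e+00] rail xy [[0.0308 0.1655]] relyaw 155.8 F [-0.2  3.2  0.1] M [ 0.74  0.02 -0.05] gap 1.33
theta 1.122 r 0.0564
[[0.15, 0.44, 0.17, -3.1], [0.01, 0.44, 0.0, -4.5], [0.02, 0.44, 0.0, -4.6], [0.02, 0.44, 0.0, -4.6], [0.02, 0.44, 0.0, -4.6], [0.01, 0.44, 0.0, -4.6]]
```

Emit:
{"api": "carry_out", "payload": {
  "moves": [
    [[0.08,0.4,0,-3.1],[0.04,0.44,0,-4.5],[0.02,0.44,0,-4.6],[0.02,0.44,0,-4.6],[0.02,0.3,0,-3.5],[0,0,0,0]]
  ]
}}

```text
time_s: 21.48
tool_pos: [0.5335, 0.1028, 0.2667]
eef_rot: [-3.138, 0.0, -2.598]
force: [0.2, 2.2, -0.4]
finger_gap: 0.142
```

```bash
python3 -c "
from plan import *
arc(4,.04)"
```

```text
t 21.48 tcp [0.5335 0.1028 0.2667] rot [-3.138  0.    -2.598] rail xy [[0.036  0.1841]] relyaw 176.3 F [ 0.2  2.2 -0.4] M [ 0.52  0.   -0.11] gap 1.33
theta 1.465 r 0.0563
[[0.12, 0.23, 0.17, 0.0], [0.01, 0.22, 0.0, -2.3], [0.0, 0.22, 0.0, -2.2], [0.01, 0.22, 0.0, -2.3]]
```

Emit:
{"api": "carry_out", "payload": {
  "moves": [
    [[0.04,0.22,0,-0.8],[0.02,0.22,0,-1.5],[0.01,0.22,0,-1.5]]
  ]
}}

```text
time_s: 21.85
tool_pos: [0.5308, 0.1069, 0.2668]
eef_rot: [-3.134, 0.002, -2.531]
force: [3.4, -0.5, -1.6]
finger_gap: 0.142
```

Emit:
{"api": "carry_out", "payload": {
  "moves": [
    [[0,0.15,0,0],[0,0.15,0,0]]
  ]
}}

```text
time_s: 22.1
tool_pos: [0.5299, 0.1083, 0.2668]
eef_rot: [-3.132, 0.002, -2.531]
force: [4.6, -2.9, -3.2]
finger_gap: 0.14
```

```bash
python3 -c "
from plan import *
arc(1,.04)"
```

```text
t 22.1 tcp [0.5299 0.1083 0.2668] rot [-3.132e+00  2.000e-03 -2.531e+00] rail xy [[0.0361 0.1907]] relyaw -179.9 F [ 4.6 -2.9 -3.2] M [-0.27 -0.94  0.13] gap 1.32
theta 1.583 r 0.0561
[[0.12, 0.22, 0.18, -2.8]]
```

Emit:
{"api": "carry_out", "payload": {
  "moves": [
    [[0,0.25,0,0],[0,0.25,0,0]]
  ]
}}

```text
time_s: 22.35
tool_pos: [0.5292, 0.1091, 0.2668]
eef_rot: [-3.126, 0.004, -2.532]
force: [6.9, -4.4, -5.2]
finger_gap: 0.141
```

```bash
python3 -c "
from plan import *
arc(1,.04)
cv2.imwrite('pics/w20.png',imaging.read_camera('wrist')[:,:,::-1])
cv2.imwrite('pics/s20.png',cv2.resize(imaging.read_camera('side')[140:300,180:400,::-1],None,fx=3.6,fy=3.6))"
```

```text
t 22.35 tcp [0.5292 0.1091 0.2668] rot [-3.126  0.004 -2.532] rail xy [[0.036  0.1917]] relyaw -179.9 F [ 6.9 -4.4 -5.2] M [-0.83 -1.43  0.18] gap 1.33
theta 1.601 r 0.0561
[[0.12, 0.22, 0.18, -4.0]]
```

View pics/w20.png

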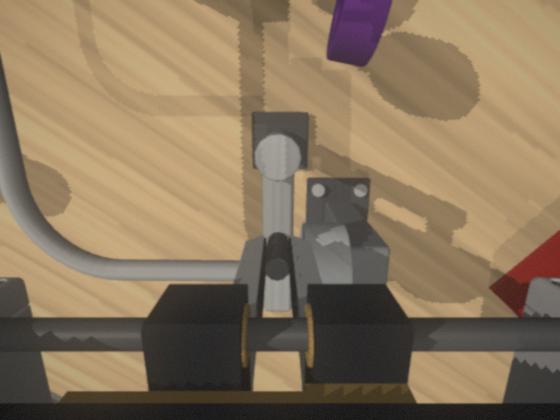

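View pics/s20.png

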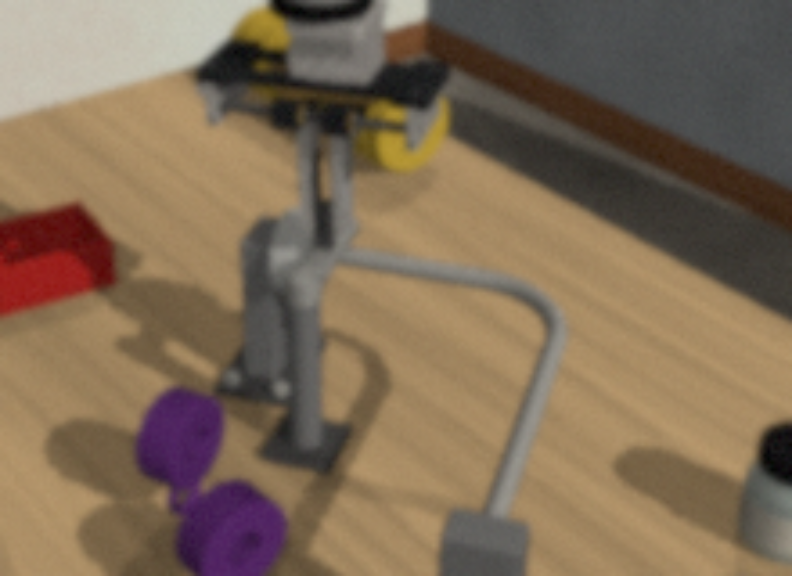

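Emit:
{"api": "carry_out", "payload": {
  "moves": [
    [[0,0,0,0],[0,0,0,0],[0,0,0,0],[0,0,0,0]]
  ],
  "jaw": 4.0
}}

```text
time_s: 22.95
tool_pos: [0.526, 0.1095, 0.2663]
eef_rot: [-3.13, -0.003, -2.532]
force: [0.1, 0.4, 1.0]
finger_gap: 0.424
```

Emit:
{"api": "carry_out", "payload": {
  "moves": [
    [[0,0,-1,0],[0,0,-2,0],[0,0,-3,0],[0,0,-3,0],[0,0,-2,0],[0,0,0,0]]
  ]
}}

```text
time_s: 23.7
tool_pos: [0.5249, 0.1116, 0.3828]
eef_rot: [-3.13, -0.002, -2.531]
force: [0.2, -0.2, 0.5]
finger_gap: 0.422
```

```bash
python3 -c "
from plan import *
st()
cv2.imwrite('pics/w21.png',imaging.read_camera('wrist')[:,:,::-1])
cv2.imwrite('pics/t21.png',imaging.read_camera('top')[:,:,::-1])"
```

```text
t 23.7 tcp [0.5249 0.1116 0.3828] rot [-3.130e+00 -2.000e-03 -2.531e+00] rail xy [[0.034  0.1962]] relyaw -179.9 F [ 0.2 -0.2  0.5] M [0.05 0.08 0.06] gap 3.97
```

View pics/w21.png

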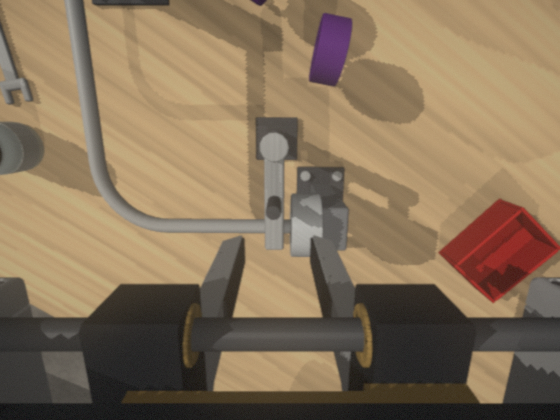

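View pics/t21.png

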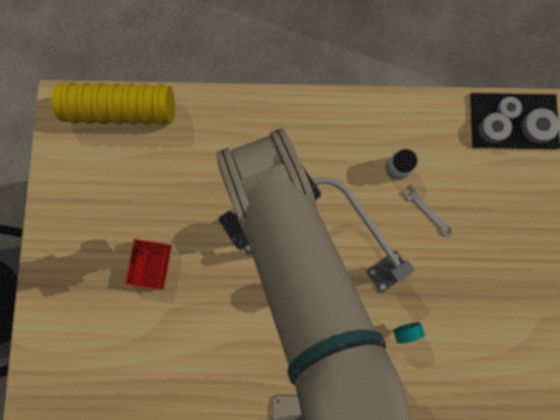

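```bash
python3 -c "
from wm import *
C=imaging.get_calibration('wrist'); im=cv2.imread('pics/w21.png')
q=r2(onplane(C,[(274,146),(274,247)],.158)); print(q, np.arctan2(q[1,0]-q[0,0],-(q[1,1]-q[0,1])))
print(r2(onplane(C,[(291,225)],.126)))
cv2.imwrite('pics/w21c.png',cv2.resize(im[110:270,220:380],None,fx=3.7,fy=3.7,interpolation=2))"
```

```text
[[-0.0211042   0.19111424]
 [ 0.08225131  0.19115543]] 1.5711948519607217
[[0.06862173 0.20968099]]
```

View pics/w21c.png

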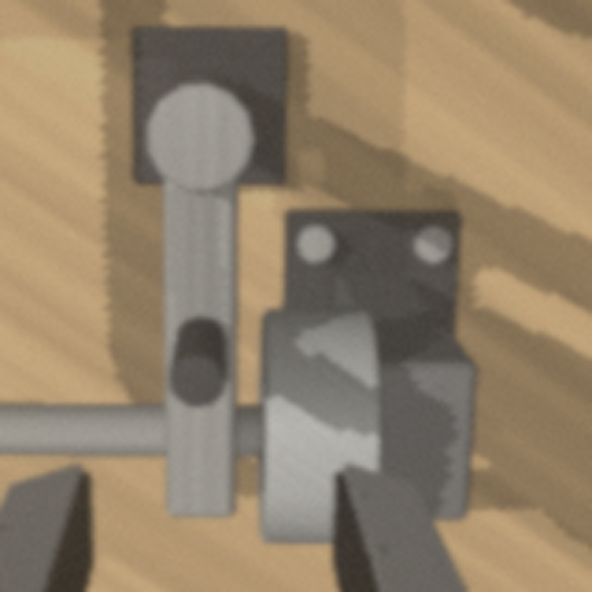

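```bash
python3 -c "
from cell import order
print(order.sign_off())"
```

```text
the job is handed in; nothing more can be done
None
```

I slid the carrier round the bend and up against the end post, then swung the keeper arm shut behind it. The job is handed in at about 24 s.

- **Carrier:** I gripped it evenly on both sides and lifted it about 2 mm so it rode clear of the bar. The wrist force at each stop along the bar was only about the carrier's weight, roughly 2–5 N. Contact at the post was about 8 N at most. After release, the pictures show it flush against the post. Its rear face measured about 210 mm along rail y, where home would be 208 mm; the difference is within the camera error.
- **Keeper arm:** I held it by the peg and swung it until it stopped against about 10 N. After I let go, the wrist view gives 1.571 rad, fully across the bar behind the carrier.
- **Bystanders:** The last top and wrist pictures show the jar, wrench and bin where they were, and the robot clear of everything.
- **One disagreement:** An early wrist measurement put the bar about 4 mm off because the arm was still settling. A second look with the arm at rest matched the top view, and I used that.

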